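# Dispense one brass slug into the tray

### The arm

A 7-joint arm with a two-finger parallel gripper is mounted at the origin on a cart in front of the work surface, level with it; the furniture and walls round the work are solid. World frame = base frame: x ahead of the robot, y to its left, z up, the work surface at z = 0. Lengths are in m, angles in rad, forces in N, time in s.
With the tool pointing down it reaches from about 0.425 to 0.825 m from the base axis. Payload 3.6 kg.
Tool frame: the origin (TCP) lies at the very end of the fingers, on their centre line; the grasp point (between the pads) lies manip.tcp_to_grasp behind it (manip.tcp_to_grasp is the distance from the TCP to the grasp point, in m); z points along the fingers, y is the direction in which the jaws open and shut (so a half turn about z gives the same grasp; the last joint's range is limited). The gripper opens to 85 mm and grips with 20 to 120 N. Pads are 22 mm wide; open, the fingers measure 114 mm over their backs; the gripper's body (76 mm by 85 mm) begins 54 mm behind the grasp point. The pads swing forward as they close: fully open they stand 13 mm farther back than shut.
Start: joints at [-1.19, 0.615, -0.013, 1.423, 0.008, 1.103, -0.04], TCP at [0.258, 0.597, 0.203] pointing down, gripper open.
Joint ranges: [-3.12, 3.12], [-0.3, 2.06], [-1.34, 1.32], [0.26, 2.42], [-1.36, 4.5], [0.01, 1.98], [-2.84, 2.84]. Speed limits (rad/s): [2.79, 2.79, 3.14, 3.14, 3.14, 3.14, 3.14].

### API

Orientations are given as a unit quaternion [x, y, z, w].
In Python, from station import manip gives the robot as it stands.
- The arm moves only by the tool jog_arm, never from a script. Its argument "moves" is a list of rows, each a list of 7 numbers: the turn, a rotation vector about the tool's x, y, z in rad, then the shift along the tool's x, y, z in m, then the opening, from 0 (shut) to 1 (fully open). In form: [[rx, ry, rz, dx, dy, dz, hand], ...]. A call has exactly 5 rows; each row shifts and turns the pose as measured when the row begins, along the tool's axes as they then stand; what a row does not reach is not made up. A row lasts 1/12 s, in which the tool goes at most 41.7 mm and 7.16 degrees, less where a joint would pass 70% of its speed; a pose out of reach is approached as far as the arm can. A call is refused whole if a number of a shift passes 0.0417 or a number of a turn 0.125, either way. A call with a gripper value outside its range is refused whole. The fingers move at their own pace and stop on an object; the grip force is fixed at half the most. Time passes only in rows, so rows that do not move let the fingers close, or fill a call up. It gives the time, the measured TCP pose, the force and the opening at its end, in the units of the state.
- manip.state(): the state, without advancing time (a new reading comes with each control period).
- manip.capture(name): name is "scene" or "top"; returns the picture (480x640x3 uint8, red, green, blue); there is no depth.
- manip.camera_params(name): a dict with "intrinsics" (3x3 intrinsics, pixels), "k1" (the pictures are not rectified: a ray, as slopes to the right and down, at radius r is drawn at 1 + k1 r^2 times it, then the intrinsics apply), "origin" and "orientation" of the camera in the world. Camera axes: x right, y down, z forward; pixel columns grow to the right and rows downward; lengths in m; the calibration is good to about 2 mm. A picture is of the moment at which its call begins. camera_params takes no time and is no camera call.
- manip.sign_off(): hands the job in, once; it reports no verdict.
The state is a dict: "time": time; "joint_positions": joint angles; "qvel": joint speeds; "joint_efforts": joint torques, N m; "position": TCP position; "orientation": TCP orientation; "ft_force": force on the tool from outside, world axes, zero at the start; "wrist_torque": the same for the moment, N m; "grip_width": finger opening in m.
Only numpy, scipy, OpenCV 4.12 (cv2) and the standard library are available. Lean on these libraries where they do the work, as an engineer would, in place of code of your own. Each camera call takes 0.05 s, during which the arm holds its last target. There are 200 camera calls.

### The job

Slide the parts tray under the nose of the slug dispenser until its back wall rests squarely against the dispenser's foot, then press the black plunger head all the way down to its stop, hold it there a moment and let it rise again, once, so that exactly one brass slug drops into the tray. Leave the loaded tray standing there, the other slugs in the tube, and the wire spool and shears where they are.

Things in the scene. Friction and masses are not known exactly. Their poses are not given: they have to be found in the camera images.
- dispenser: grey bench dispenser for brass slugs, fixed. Origin on the bench right under the outlet; x axis towards the back of the machine, away from the robot; y left, z up. In mm: foot block x 22..120, y -42..42, z 0..30; clear slug tube (29 wide, top z 84) at x 32, y 0; plunger housing behind it x 54..120, y -33..33, up to z 107. The nose overhangs the bench in front of the foot
- outlet (a point): centre of the 25 mm outlet hole, facing down, in the underside of the nose, 30 mm above the bench; axes as the dispenser. The nose is 60 mm wide, reaches 18 mm in front of the outlet, underside 30 mm and top 47 mm above the bench; open below and at both sides so the tray can pass under it
- foot_face (a point): middle of the upright front face of the foot, 7 mm above the bench; the tray's back wall rests against this face. Axes as the dispenser
- plunger (a joint): stroke of the plunger in m: 0 up, 0.020 at its stop; spring return, about 3.5 N to start and 10.5 N at the stop. It drives a hidden feed slide that carries the lowest slug to the outlet; the slug drops only near the end of the stroke, and each further full stroke would drop another
- plunger_top (a point): middle of the top of the plunger head, a round black head of 36 mm diameter (flat over 30 mm), 87 mm behind the outlet, top 143 mm above the bench when up, 123 mm when down; it travels with the head
- tray: loose open aluminium tray, 80 x 80 mm, 14 mm high, walls and floor 3 mm, about 0.2 kg. Origin at the centre of its underside; z up, x from handle to back wall (outer face at x +40 mm). At home its origin is at dispenser x -18 mm, y 0, x axes parallel
- tray_handle (a point): grip point in the tray's upright tail handle, 61 mm in front of the tray's origin, 21 mm above its underside; axes as the tray. The handle spans tray x -83..-39 mm, is 10 mm thick in y, z 6..34 mm, with a dark rounded bead (11 mm) along its top to z 38.5; grasp across y from above
- slug_0: lowest of three equal brass slugs, discs 22 mm in diameter, 7 mm thick, stacked in the dispenser; origin at the centre of one flat face. This one is to be dispensed
- slug_1: middle slug of the stack, as slug_0; must stay in the dispenser
- slug_2: top slug of the stack, as slug_0; must stay in the dispenser
- spool: bystander: spool of green binding wire, 44 mm diameter, 34 mm high, upright; origin at the centre of its underside
- shears_a: bystander: black hand shears lying flat, 44 x 123 x 9 mm; origin at the centre of the underside

How it is judged:
By the outcome, as a careful person would: the job done as asked, in the order asked, and still so for the second after the job is handed in, with the robot touching nothing.
It also fails if it takes over 50 s, if anything falls off the work surface, if the arm or the gripper's body presses on something with over 40 N, if the wrist force passes 120 N, or if a joint passes its speed limit or range.

## Working session

There is one attempt and no reset: what is moved stays moved. The work goes in short steps, Python scripts to look and compute and a tool call to move; the robot and the scene stay as the last step left them, time stands still between calls to the robot, and variables do not carry over. Pictures are saved under pics/ and viewed, about 8 in all and at most 12, crops included, and the job is handed in when it is done.

Besides the shell and the picture viewer there is one more tool, called after "Emit:" as a command line: name --pt "numbers of a row" for each row, then --argument value for the rest. jog_arm: Moves the arm, as the interface text tells. Its arguments: {"type":"object","properties":{"moves":{"type":"array","items":{"type":"array","items":{"type":"number"}}}},"required":["moves"]}

```bash
ls; mkdir -p pics; python3 - <<'E'
from station import manip
import cv2
print(manip.state()); print(manip.tcp_to_grasp)
for n in("scene","top"):
    print(n,manip.camera_params(n)); cv2.imwrite(f"pics/{n}0.png",manip.capture(n)[:,:,::-1])
E
```

```text
pics
{'time': 0.0, 'joint_positions': array([-1.18949611,  0.61593583, -0.01265418,  1.42494562,  0.00808525,
        1.10338683, -0.04039329]), 'qvel': array([ 0.0008978 , -0.00075516, -0.0007405 ,  0.0005321 ,  0.00056011,
        0.00161146,  0.00157487]), 'joint_efforts': array([ 6.93181919e-04, -4.69210839e+01,  2.59244107e-01, -1.71043432e+01,
        9.90614615e-03,  9.66232532e-03,  6.28279210e-06]), 'position': array([0.25741335, 0.59592248, 0.20171187]), 'orientation': array([ 2.02442116e-01,  9.79293350e-01, -1.28635193e-03, -2.63881600e-04]), 'ft_force': array([0.46431358, 0.39252487, 0.0861599 ]), 'wrist_torque': array([ 0.10626565, -0.02798545,  0.04589041]), 'grip_width': 0.08559583427257991}
0.0187
scene {'intrinsics': array([[487.49559638,   0.        , 318.70634405],
       [  0.        , 487.49559638, 242.54809006],
       [  0.        ,   0.        ,   1.        ]]), 'k1': 0.03719651529815219, 'origin': array([ 0.259455  , -0.46725713,  0.86066686]), 'orientation': array([ 0.91144785, -0.23769861,  0.07708199, -0.32683414])}
top {'intrinsics': array([[604.02333611,   0.        , 321.36418983],
       [  0.        , 604.02333611, 247.38438097],
       [  0.        ,   0.        ,   1.        ]]), 'k1': -0.1519445209475649, 'origin': array([0.41333659, 0.06120153, 1.25055537]), 'orientation': array([ 0.71321609, -0.69896317,  0.03994969, -0.03431218])}
```

View pics/scene0.png

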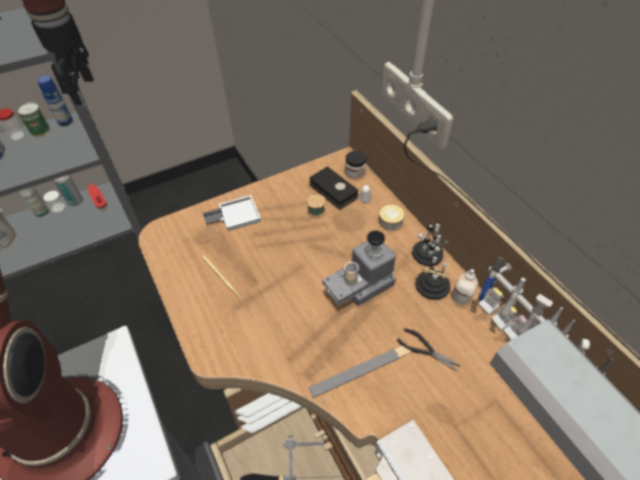

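View pics/top0.png

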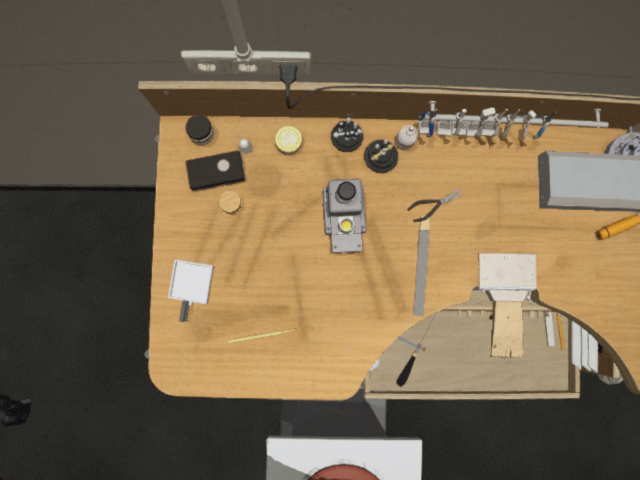

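The top view shows the tray at about (190,283) with its handle running to (184,318), the dispenser at (346,215) with its plunger head at (346,190), the spool at (230,202) and the shears at (432,206). The scene view agrees. Next I'll measure these.

```bash
cat > h.py <<'E'
import numpy as np, cv2
from scipy.spatial.transform import Rotation as R
from station import manip
def ray(n,px):
    c=manip.camera_params(n);K=c["intrinsics"];d=(np.array(px,float)-K[:2,2])/K[0,0]
    s=d.copy()
    for _ in range(20): s=d/(1+c["k1"]*(s@s))
    return c["origin"],R.from_quat(c["orientation"]).apply([*s,1])
def onz(n,px,z):
    o,d=ray(n,px);return o+d*(z-o[2])/d[2]
def tri(p1,p2):
    o1,d1=ray("scene",p1);o2,d2=ray("top",p2)
    t=np.linalg.lstsq(np.c_[d1,-d2],o2-o1,rcond=None)[0]
    a,b=o1+t[0]*d1,o2+t[1]*d2;return (a+b)/2,np.linalg.norm(a-b)
def px(n,p):
    c=manip.camera_params(n);K=c["intrinsics"];q=R.from_quat(c["orientation"]).inv().apply(np.array(p)-c["origin"]);s=q[:2]/q[2]
    return K[0,0]*s*(1+c["k1"]*(s@s))+K[:2,2]
E
python3 - <<'E'
from h import *
t=cv2.imread("pics/top0.png");s=cv2.imread("pics/scene0.png")
np.set_printoptions(precision=4,suppress=True)
def big(m,box):
    x0,y0,x1,y1=box;k=np.zeros_like(m,np.uint8);k[y0:y1,x0:x1]=m[y0:y1,x0:x1]
    c=max(cv2.findContours(k,cv2.RETR_EXTERNAL,cv2.CHAIN_APPROX_NONE)[0],key=cv2.contourArea);return c
def masks(im):
    hsv=cv2.cvtColor(im,cv2.COLOR_BGR2HSV);return hsv[...,1]<60,hsv[...,2]
sa,v=masks(t)
c=big(((sa)&(v>120)).astype(np.uint8),(160,250,225,310));r=cv2.minAreaRect(c);print("tray",r)
bp=cv2.boxPoints(r);P=np.array([onz("top",p,.014) for p in bp]);print(P,np.linalg.norm(P-np.roll(P,1,0),axis=1),P.mean(0))
c=big(((sa)&(v<110)).astype(np.uint8),(170,295,205,330));r=cv2.minAreaRect(c);print("handle",r,[onz("top",p,.036) for p in cv2.boxPoints(r)],onz("top",r[0],.036))
c=big((v<50).astype(np.uint8),(330,175,362,202));h=cv2.minAreaRect(c);print("plunger top",h,onz("top",h[0],.143))
sb,vs=masks(s)
c=big((vs<45).astype(np.uint8),(362,228,390,250));g=cv2.minAreaRect(c);print("plunger scene",g,tri(g[0],h[0]))
crop=lambda im,a,b,w,h,k:cv2.resize(im[b:b+h,a:a+w],None,fx=k,fy=k,interpolation=cv2.INTER_CUBIC)
cv2.imwrite("pics/c1.png",np.hstack([crop(t,310,165,70,100,6)[:600],crop(t,160,250,60,100,6)[:600]]))
E
```

```text
tray ((189.8783721923828, 283.229736328125), (39.620147705078125, 43.2369270324707), 9.462323188781738)
[[0.4257 0.3685 0.014 ]
 [0.5141 0.3572 0.014 ]
 [0.5024 0.2751 0.014 ]
 [0.4145 0.2867 0.014 ]] [0.0826 0.0891 0.083  0.0887] [0.4642 0.3219 0.014 ]
handle ((185.0, 310.5), (19.0, 6.0), 90.0) [array([0.4269, 0.3318, 0.036 ]), array([0.4273, 0.3195, 0.036 ]), array([0.3891, 0.3182, 0.036 ]), array([0.3887, 0.3304, 0.036 ])] [0.408 0.325 0.036]
plunger top ((344.94232177734375, 196.28846740722656), (15.297057151794434, 5.6873674392700195), 11.309932708740234) [0.6269 0.0115 0.143 ]
plunger scene ((375.5, 236.0), (6.0, 13.0), 90.0) (array([0.63  , 0.0099, 0.1468]), np.float64(0.008330125988668327))
```

View pics/c1.png

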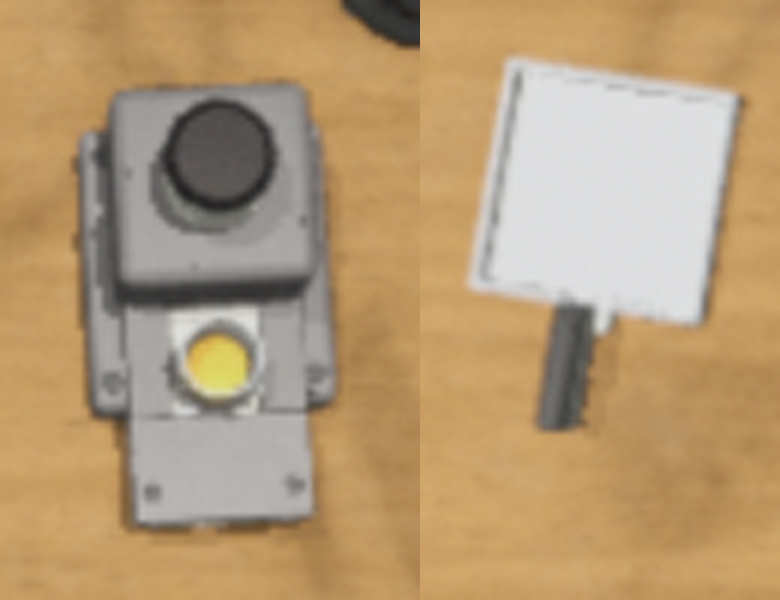

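The crop shows clear corners for the tray, nose, foot and housing, plus the plunger head centre at (219,155). I'll convert these crop pixels to world positions.

```bash
python3 - <<'E'
from h import *
np.set_printoptions(precision=4,suppress=True)
L=lambda p:(310+(p[0]+.5)/6-.5,165+(p[1]+.5)/6-.5)
T=lambda p:(160+(p[0]-420+.5)/6-.5,250+(p[1]+.5)/6-.5)
def show(n,f,ps,z):
    P=np.array([onz("top",f(p),z) for p in ps]);print(n,P[:,:2].tolist(),"len",np.linalg.norm(P-np.roll(P,-1,0),axis=1),"mean",P.mean(0)[:2]);return P
P=show("tray",T,[(507,57),(741,96),(702,326),(470,290)],.014)
d=P[0]+P[1]-P[2]-P[3];e=P[0]+P[3]-P[1]-P[2];print("yaw",np.arctan2(d[1],d[0]),np.arctan2(-e[0],e[1]))
show("bead",T,[(572,308),(556,428)],.036)
show("nose",L,[(132,520),(311,515)],.047)
show("foot",L,[(93,412),(330,405)],.030)
P=show("house",L,[(112,88),(306,84),(312,283),(117,292)],.107)
d=P[0]+P[1]-P[2]-P[3];e=P[0]+P[3]-P[1]-P[2];print("yaw",np.arctan2(d[1],d[0]),np.arctan2(-e[0],e[1]))
show("plunger",L,[(219,155)],.143)
show("tube",L,[(218,362)],.084)
s=manip.state();print(R.from_quat(s["orientation"]).as_matrix())
# scene view crops
im=cv2.imread("pics/scene0.png")
f=lambda a,b:cv2.resize(im[b:b+90,a:a+100],None,fx=4,fy=4,interpolation=cv2.INTER_CUBIC)
cv2.imwrite("pics/c2.png",np.hstack([f(310,225),f(185,170)]))
E
```

```text
tray [[0.5132086901656804, 0.3568072368993383], [0.5015569504324117, 0.2748064290040184], [0.42252372513139835, 0.28547274398394384], [0.43273039519173706, 0.3663903570134724]] len [0.0828 0.0797 0.0816 0.081 ] mean [0.4675 0.3209]
yaw -0.12627112332231738 -0.13337135550346166
bead [[0.42725667429498193, 0.3258525055018257], [0.386907397580412, 0.3298485181772991]] len [0.0405 0.0405] mean [0.4071 0.3279]
nose [[0.5329956752902403, 0.03223124212609196], [0.5359025744206735, -0.02757140439025689]] len [0.0599 0.0599] mean [0.5344 0.0023]
foot [[0.5712564138705234, 0.045724384912661696], [0.5753613757542045, -0.034827028915477856]] len [0.0807 0.0807] mean [0.5733 0.0054]
house [[0.6665498333940445, 0.04257869818416568], [0.6693074499925071, -0.01990580199950323], [0.6043731123135294, -0.022555755098280506], [0.6000940335135987, 0.039769875901597126]] len [0.0625 0.065  0.0625 0.0665] mean [0.6351 0.01  ]
yaw 0.04152243038616681 0.05631957816228258
plunger [[0.6380529259837832, 0.009500134394546923]] len [0.] mean [0.6381 0.0095]
tube [[0.5815175305717507, 0.0060709110526286775]] len [0.] mean [0.5815 0.0061]
[[-0.918   0.3965 -0.0009]
 [ 0.3965  0.918  -0.0022]
 [ 0.     -0.0024 -1.    ]]
```

View pics/c2.png

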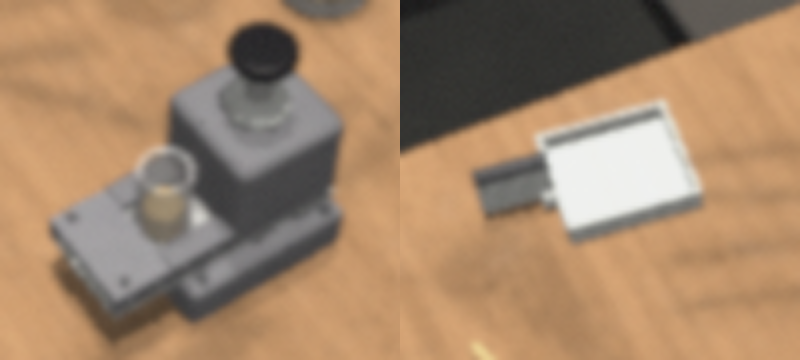

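Measurements agree:

| Item | Position | Yaw |
|---|---|---|
| Dispenser outlet | about (0.551, 0.004) | about +0.05 |
| Tray origin | (0.4675, 0.321) | about -0.13 |
| Tray handle | (0.407, 0.329) | as tray |

Moving now.

Emit:
jog_arm --pt "0 0 0 -0.03 -0.023 0.01 1" --pt "0 0 0 -0.03 -0.023 0.01 1" --pt "0 0 0 -0.03 -0.023 0.01 1" --pt "0 0 0 -0.03 -0.023 0.01 1" --pt "0 0 0 -0.03 -0.023 0.01 1"

```text
time: 0.52
position: [0.3428, 0.4376, 0.1479]
orientation: [0.191, 0.981, 0.003, -0.004]
ft_force: [0.3, 0.4, 0.4]
grip_width: 0.085
```

```bash
cat > go.py <<'E'
# usage: go.py x y z yaw_of_tool_y  -> turn and shift in tool axes
import sys; from h import *
np.set_printoptions(precision=4,suppress=True)
s=manip.state();M=R.from_quat(s["orientation"]);x,y,z,a=map(float,sys.argv[1:])
T=R.from_matrix(np.array([[-np.sin(a),np.cos(a),0],[np.cos(a),np.sin(a),0],[0,0,-1]]).reshape(3,3))
T=R.from_matrix(np.c_[[-np.sin(a),np.cos(a),0],[np.cos(a),np.sin(a),0],[0,0,-1]])
print("t",s["time"],"pos",s["position"],"F",s["ft_force"],"w",s["grip_width"])
print("turn",(M.inv()*T).as_rotvec(),"shift",M.inv().apply(np.array([x,y,z])-s["position"]),"shift after turn",T.inv().apply(np.array([x,y,z])-s["position"]))
E
python3 go.py .407 .3288 .08 1.441
```

```text
t 0.5167 pos [0.3428 0.4376 0.1479] F [0.2621 0.4376 0.3942] w 0.08502204973429339
turn [ 0.0063 -0.0088 -0.2554] shift [-0.101  -0.0771  0.0666] shift after turn [-0.0778 -0.0996  0.0679]
```

Emit:
jog_arm --pt "0 0 -0.085 -0.024 -0.02 0.012 1" --pt "0 0 -0.085 -0.022 -0.022 0.014 1" --pt "0 0 -0.085 -0.02 -0.024 0.014 1" --pt "0.003 -0.004 0 -0.02 -0.025 0.014 1" --pt "0.003 -0.004 0 0 0 0.01 1"

```text
time: 0.93
position: [0.41, 0.3108, 0.0791]
orientation: [0.065, 0.998, -0.004, 0.001]
ft_force: [0.6, -1.0, -0.1]
grip_width: 0.0849
```

```bash
python3 go.py .407 .3288 .06 1.441
```

```text
t 0.9333 pos [0.41   0.3108 0.0791] F [ 0.6327 -1.0212 -0.0994] w 0.08488673392514652
turn [-0.0074  0.0033 -0.0011] shift [0.0054 0.0176 0.0189] shift after turn [0.0053 0.0175 0.0191]
```

Emit:
jog_arm --pt "-0.004 0.002 0 0.003 0.009 0.005 1" --pt "-0.003 0.001 0 0.002 0.008 0.014 1" --pt "0 0 0 0 0 0.014 1" --pt "0 0 0 0 0 0.014 1" --pt "0 0 0 0 0 0.014 1"

```text
time: 1.35
position: [0.4077, 0.3315, 0.0156]
orientation: [0.067, 0.998, 0.002, 0.0]
ft_force: [0.1, 1.1, 0.4]
grip_width: 0.0854
```

```bash
python3 go.py .407 .3288 .005 1.441; python3 - <<'E'
from h import *
t=manip.capture("top")[:,:,::-1];s=manip.capture("scene")[:,:,::-1]
f=lambda im,a,b:cv2.resize(im[b:b+100,a:a+80],None,fx=5,fy=5,interpolation=cv2.INTER_CUBIC)
cv2.imwrite("pics/c3.png",np.hstack([f(t,145,250),f(s,180,160)]))
E
```

```text
t 1.35 pos [0.4077 0.3315 0.0156] F [0.1311 1.082  0.4191] w 0.08535584304814256
turn [ 0.004   0.     -0.0047] shift [ 0.0004 -0.0029  0.0106] shift after turn [ 0.0004 -0.0028  0.0106]
```

View pics/c3.png

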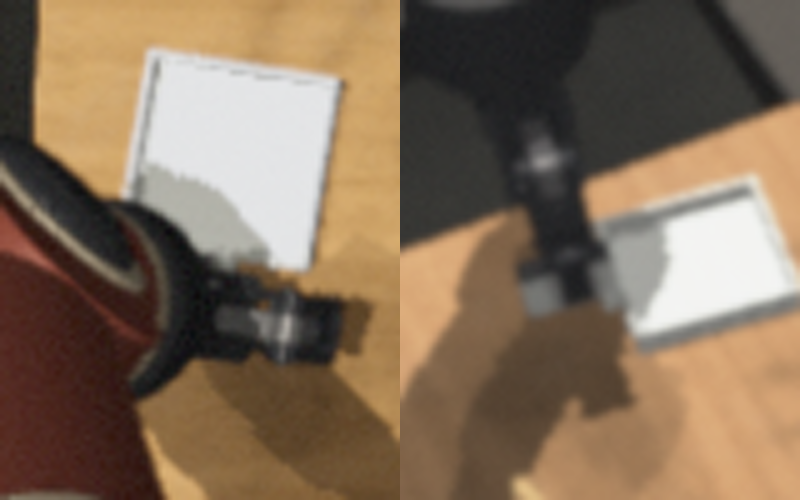

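The tray is undisturbed at crop (150..340, 50..270), and the gripper straddles the handle. I'll lower to about 6 mm and close.

Emit:
jog_arm --pt "0 0 0 0 -0.003 0.006 1" --pt "0 0 0 0 0 0.003 0.3" --pt "0 0 0 0 0 0 0" --pt "0 0 0 0 0 0 0" --pt "0 0 0 0 0 0 0"

```text
time: 1.87
position: [0.4055, 0.3311, 0.0067]
orientation: [0.065, 0.998, 0.002, -0.001]
ft_force: [-0.5, -0.1, 0.3]
grip_width: 0.0386
```

Emit:
jog_arm --pt "0 0 0 0 0 0 0" --pt "0 0 0 0 0 0 0" --pt "0 0 0 0 0 0 0" --pt "0 0 0 0 0 0 0" --pt "0 0 0 0 0 0 0"

```text
time: 2.28
position: [0.4067, 0.3318, 0.0085]
orientation: [0.065, 0.998, 0.004, 0.001]
ft_force: [0.8, -0.2, 0.8]
grip_width: 0.0001
```

```bash
python3 go.py .435 .0 .0055 1.621
```

```text
t 2.2833 pos [0.4067 0.3318 0.0085] F [ 0.8404 -0.1952  0.8135] w 9.721031488210894e-05
turn [ 0.007   0.0013 -0.181 ] shift [-0.0714 -0.3253  0.0007] shift after turn [-0.0116 -0.3328  0.003 ]
```

The gripper closed to 0, so it missed the handle. I'll look.

```bash
python3 - <<'E'
from h import *
t=manip.capture("top")[:,:,::-1];s=manip.capture("scene")[:,:,::-1]
f=lambda im,a,b:cv2.resize(im[b:b+100,a:a+80],None,fx=5,fy=5,interpolation=cv2.INTER_CUBIC)
cv2.imwrite("pics/c4.png",np.hstack([f(t,145,250),f(s,180,160)]))
p=manip.state()["position"]
for n in("top","scene"): print(n,px(n,p),px(n,[.407,.3288,.0385]))
E
```

```text
top [184.59091218 311.08732194] [182.84295514 310.93593329]
scene [214.69011757 219.02956163] [212.95065916 211.05779903]
```

View pics/c4.png

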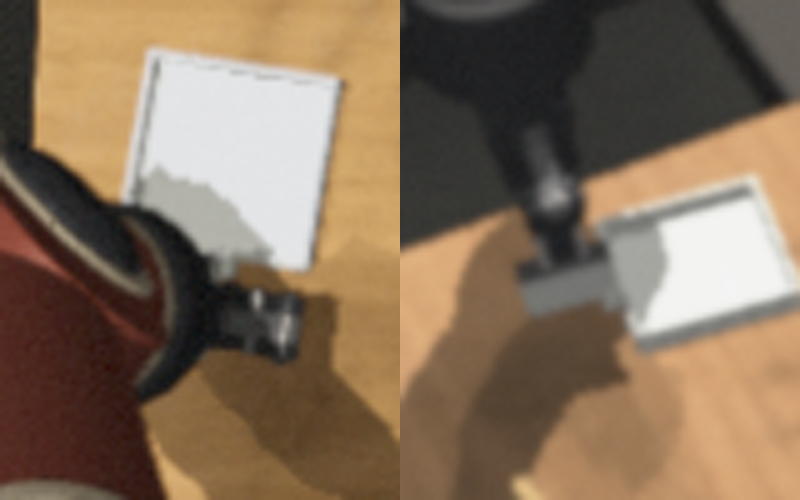

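```bash
python3 - <<'E'
from h import *
np.set_printoptions(precision=4,suppress=True)
print("open near tip: predicted", [ (z,px("scene",[.4077+.004,.3315-.05,z])) for z in (.0156,.029,.045,.06)], "seen ~ (215,220)")
print("bead from scene z=.0385:",onz("scene",(203.9,214.9),.0385),onz("scene",(221.2,210.6),.0385))
print("bead tri",tri((212.5,212.8),((185.5-1.2),311)))
s=manip.state();print(s["joint_positions"],s["position"],s["grip_width"])
a=manip.capture("scene")[:,:,::-1];b=cv2.imread("pics/scene0.png")
t=manip.capture("top")[:,:,::-1];tb=cv2.imread("pics/top0.png")
f=lambda im,a,b,w,h:cv2.resize(im[b:b+h,a:a+w],(400,300),interpolation=cv2.INTER_CUBIC)
g=lambda im:np.clip(im.astype(float)*1.8,0,255).astype(np.uint8)
cv2.imwrite("pics/c5.png",np.vstack([np.hstack([f(g(a),180,190,60,45),f(g(b),180,190,60,45)]),np.hstack([f(g(t),160,285,60,45),f(g(tb),160,285,60,45)])]))
E
```

```text
open near tip: predicted [(0.0156, array([224.2421, 230.3092])), (0.029, array([223.2651, 226.4593])), (0.045, array([222.0734, 221.7662])), (0.06, array([220.9306, 217.2683]))] seen ~ (215,220)
bead from scene z=.0385: [0.3846 0.3278 0.0385] [0.4241 0.3207 0.0385]
bead tri (array([0.4058, 0.3268, 0.0354]), np.float64(0.002367039086693118))
[-0.675   0.7036 -0.0738  1.9722  0.0977  0.4634  0.6214] [0.4066 0.3318 0.0084] -9.41179439826762e-05
```

View pics/c5.png

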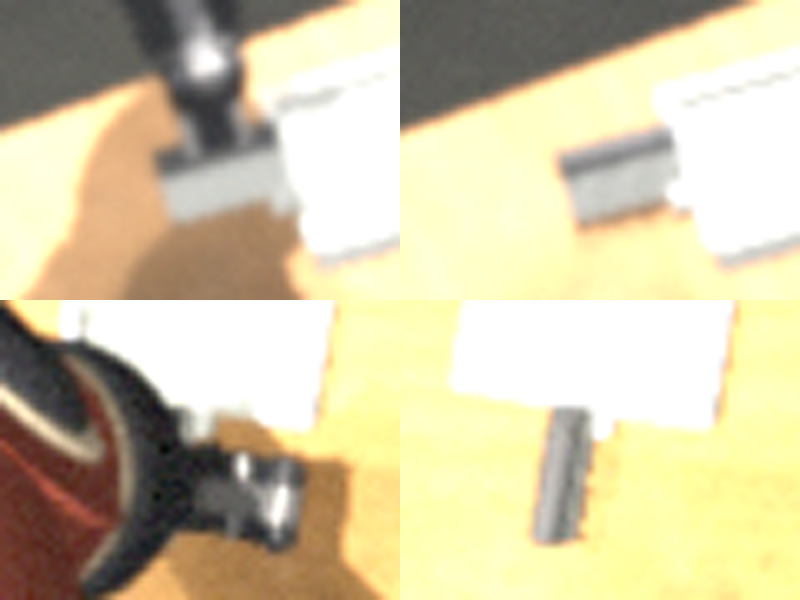

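```bash
python3 - <<'E'
from h import *
np.set_printoptions(precision=4,suppress=True)
p=np.array([.2574,.5959,.2017]);y=np.array([.3965,.918,0])
im=[]
for n,box in(("scene",(40,30,60,80)),("top",(0,385,50,60))):
    a=cv2.imread(f"pics/{n}0.png");k=6
    x0,y0,w,h=box;c=cv2.resize(np.clip(a[y0:y0+h,x0:x0+w]*2.0,0,255).astype(np.uint8),None,fx=k,fy=k,interpolation=cv2.INTER_CUBIC)
    for dz,col in((0.013,(0,255,0)),(.04,(0,0,255))):
      for s in(-.0425,0,.0425):
        q=px(n,p+y*s+[0,0,dz]);cv2.circle(c,tuple(int(v) for v in (q-[x0,y0])*k),4,col,1)
    im.append(cv2.copyMakeBorder(c,0,480-c.shape[0],0,0,cv2.BORDER_CONSTANT))
cv2.imwrite("pics/c6.png",np.hstack(im))
E
```

```text
(no output)
```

View pics/c6.png

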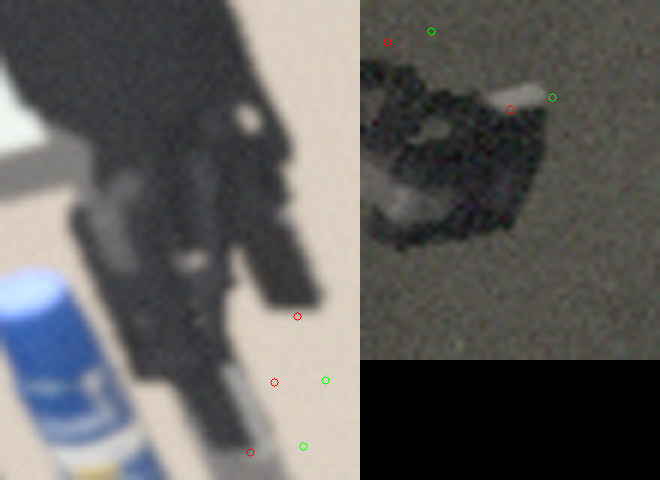

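The two start views show the real finger ends about 27–30 mm farther back along the tool than the reported TCP: the actual tips sit on the 40 mm markers, not the 13 mm ones. So the fingers closed just above the bead. I'll open, go lower with a force check, then grip.

Emit:
jog_arm --pt "0 0 0 0 0 0 1" --pt "0 0 0 0 0 -0.004 1" --pt "0 0 0 0 -0.003 0 1" --pt "0 0 0 0 0 0 1" --pt "0 0 0 0 0 0 1"

```text
time: 2.9
position: [0.406, 0.3284, 0.0127]
orientation: [0.065, 0.998, 0.003, 0.0]
ft_force: [-0.4, -0.3, 0.7]
grip_width: 0.0602
```

Emit:
jog_arm --pt "0 0 0 0 0 0 1" --pt "0 0 0 0 0 0.006 1" --pt "0 0 0 0 0 0.006 1" --pt "0 0 0 0 0 0.006 1" --pt "0 0 0 0 0 0.004 1"

```text
time: 3.32
position: [0.4067, 0.3289, -0.0106]
orientation: [0.065, 0.998, 0.004, 0.001]
ft_force: [0.2, -0.2, 0.5]
grip_width: 0.0857
```

Emit:
jog_arm --pt "0 0 0 0 0 0.005 0.5" --pt "0 0 0 0 0 0 0" --pt "0 0 0 0 0 0 0" --pt "0 0 0 0 0 0 0" --pt "0 0 0 0 0 0 0"

```text
time: 3.73
position: [0.4054, 0.3281, -0.0185]
orientation: [0.065, 0.998, 0.002, -0.001]
ft_force: [-0.1, 0.4, -0.2]
grip_width: 0.0256
```

Emit:
jog_arm --pt "0 0 0 0 0 0 0" --pt "0 0 0 0 0 0 0" --pt "0 0 0 0 0 0 0" --pt "0 0 0 0 0 0 0" --pt "0 0 0 0 0 0 0"

```text
time: 4.15
position: [0.4058, 0.3287, -0.018]
orientation: [0.065, 0.998, 0.003, -0.0]
ft_force: [0.3, 1.2, -1.9]
grip_width: 0.0091
```

```bash
python3 go.py .435 .0 -.0145 1.621
```

```text
t 4.15 pos [ 0.4058  0.3287 -0.018 ] F [ 0.3014  1.2495 -1.9438] w 0.00906660561953227
turn [ 0.0063  0.0001 -0.1803] shift [-0.0716 -0.3221 -0.0056] shift after turn [-0.0127 -0.3298 -0.0035]
```

Gripped at 9.1 mm wide. Now I'll slide the tray across.

Emit:
jog_arm --pt "0 0 -0.01 -0.003 -0.01 0 0" --pt "0 0 -0.018 -0.006 -0.024 0 0" --pt "0 0 -0.018 -0.006 -0.024 0 0" --pt "0 0 -0.018 -0.006 -0.024 0 0" --pt "0 0 -0.018 -0.006 -0.024 0 0"

```text
time: 4.57
position: [0.4234, 0.2296, -0.0177]
orientation: [0.012, 1.0, 0.011, 0.003]
ft_force: [0.9, 2.1, 1.4]
grip_width: 0.0088
```

```bash
python3 go.py .445 .0 -.018 1.621
```

```text
t 4.5667 pos [ 0.4234  0.2296 -0.0177] F [0.8795 2.0858 1.4133] w 0.008751774706237886
turn [ 0.0224  0.0068 -0.0744] shift [-0.0272 -0.229  -0.0047] shift after turn [-0.0101 -0.2304  0.0003]
```

Emit:
jog_arm --pt "0.005 0.002 -0.015 -0.004 -0.024 0 0" --pt "0.005 0.002 -0.015 -0.004 -0.024 0 0" --pt "0.005 0.001 -0.015 -0.003 -0.024 0 0" --pt "0.005 0.001 -0.015 -0.003 -0.024 0 0" --pt "0.005 0 -0.008 -0.002 -0.024 0 0"

```text
time: 4.98
position: [0.4409, 0.1021, -0.0182]
orientation: [-0.025, 1.0, -0.001, 0.001]
ft_force: [0.2, 1.0, -1.3]
grip_width: 0.0089
```

```bash
python3 go.py .445 .0 -.018 1.621
```

```text
t 4.9833 pos [ 0.4409  0.1021 -0.0182] F [ 0.1548  0.9605 -1.2648] w 0.008905379341351256
turn [-0.0017  0.0021  0.0001] shift [ 0.001  -0.1022 -0.    ] shift after turn [ 0.001  -0.1022 -0.0002]
```

Emit:
jog_arm --pt "0.001 0 0 0 -0.024 0 0" --pt "0.003 0 0 0 -0.024 0 0" --pt "0.003 0 0 0 -0.024 0 0" --pt "0.002 0 0 0 -0.018 0 0" --pt "0 0 0 0 -0.006 0 0"

```text
time: 5.4
position: [0.4435, -0.0068, -0.0176]
orientation: [-0.022, 1.0, -0.008, -0.0]
ft_force: [-0.4, 1.1, -1.7]
grip_width: 0.0086
```

```bash
python3 go.py .445 .0 -.018 1.621; python3 - <<'E'
from h import *
t=manip.capture("top")[:,:,::-1];s=manip.capture("scene")[:,:,::-1]
f=lambda im,a,b:cv2.resize(im[b:b+100,a:a+80],None,fx=5,fy=5,interpolation=cv2.INTER_CUBIC)
cv2.imwrite("pics/c7.png",np.hstack([f(t,310,195),f(s,280,240)]))
E
```

```text
t 5.4 pos [ 0.4435 -0.0068 -0.0176] F [-0.4401  1.082  -1.7316] w 0.008633064747959798
turn [-0.0152 -0.0004 -0.0064] shift [-0.0018  0.0067  0.0003] shift after turn [-0.0018  0.0067  0.0004]
```

View pics/c7.png

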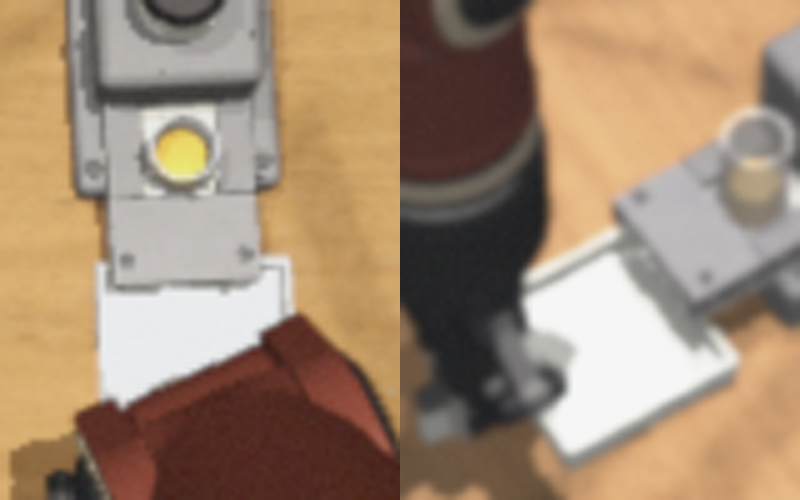

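```bash
python3 - <<'E'
from h import *
np.set_printoptions(precision=4,suppress=True)
L=lambda p:(310+(p[0]+.5)/5-.5,195+(p[1]+.5)/5-.5)
for n,a,b,z in(("tray back",(97,260),(290,258),.014),("nose front",(109,287),(263,279),.047),("foot",(77,193),(278,186),.03)):
    A,B=onz("top",L(a),z),onz("top",L(b),z);d=A-B;print(n,A[:2],B[:2],(A+B)[:2]/2,"len",np.linalg.norm(d),"yaw",np.arctan2(-d[0],d[1]))
# subpixel back-edge fit: gradient of brightness wood->white along columns, left and right parts outside nose are tiny; use left edge of the tray too
E
```

```text
tray back [0.5458 0.0369] [ 0.5483 -0.0427] [ 0.547  -0.0029] len 0.0796376648644963 yaw 0.031108580064207844
nose front [0.5315 0.0326] [ 0.536  -0.0291] [0.5337 0.0017] len 0.06187888438414525 yaw 0.07261282847701354
foot [0.5714 0.0459] [ 0.576  -0.0361] [0.5737 0.0049] len 0.08210719790923297 yaw 0.0562482478021289
```

The tray's back edge is at (0.547, -0.003) with yaw 0.031. The foot is at (0.573, 0.005) with yaw about 0.053. I'll align first, then push in slowly.

Emit:
jog_arm --pt "-0.005 0 -0.007 0 0.003 0 0" --pt "-0.005 0 -0.007 -0.003 0.003 0 0" --pt "-0.004 0 -0.006 -0.006 0.001 0 0" --pt "0 0 0 -0.006 0 0 0" --pt "0 0 0 -0.003 0 0 0"

```text
time: 5.92
position: [0.4601, 0.0092, -0.0178]
orientation: [-0.037, 0.999, 0.002, -0.002]
ft_force: [-1.5, -0.7, -1.0]
grip_width: 0.0085
```

```bash
python3 go.py .4695 -.0005 -.018 1.635
```

```text
t 5.9167 pos [ 0.4601  0.0092 -0.0178] F [-1.5289 -0.7277 -0.9801] w 0.0084737269539844
turn [ 0.004  -0.0042  0.0104] shift [-0.0086 -0.0104  0.0001] shift after turn [-0.0087 -0.0103  0.0002]
```

Emit:
jog_arm --pt "0 0 0.005 0 -0.003 0 0" --pt "0.002 -0.002 0.003 0 -0.003 0 0" --pt "0 0 0 0 -0.001 0 0" --pt "0 0 0 0 0 0 0" --pt "0 0 0 0 0 0 0"

```text
time: 6.33
position: [0.4629, 0.0041, -0.0181]
orientation: [-0.035, 0.999, 0.002, 0.0]
ft_force: [0.2, 0.6, -1.5]
grip_width: 0.0088
```

```bash
python3 go.py .4695 -.0005 -.018 1.635; cat > edge.py <<'E'
from h import *
np.set_printoptions(precision=4,suppress=True)
t=manip.capture("top");cv2.imwrite("pics/e.png",t[:,:,::-1])
S=cv2.cvtColor(t,cv2.COLOR_RGB2HSV)[...,1].astype(float)
def cross(row,lo,hi,th=60):
    m=S[row,lo:hi];i=np.where((m[:-1]>th)!=(m[1:]>th))[0]
    return [lo+k+(th-m[k])/(m[k+1]-m[k]) for k in i]
Ls=[];Rs=[]
for r in range(236,268,2):
    c=cross(r,315,385);print(r,np.round(c,1))
E
python3 edge.py
```

```text
t 6.3333 pos [ 0.4629  0.0041 -0.0181] F [ 0.2171  0.6441 -1.4972] w 0.008817710426991072
turn [0.0037 0.0006 0.0059] shift [-0.0063 -0.0051 -0.0002] shift after turn [-0.0063 -0.005  -0.0001]
236 [330.7 361.2]
238 [323.8 361.6]
240 [322.4 361.8]
242 [322.5 362.2]
244 [322.6 362.2]
246 [322.8 362.3]
248 [322.9 359.8]
250 [323. 359.]
252 [322.9 355.1]
254 [323.  351.8]
256 [323.3 347.6]
258 [323.4 343.6]
260 [323.5 338.9]
262 [323.7 334.5]
264 []
266 []
```

```bash
python3 - <<'E'
from h import *
np.set_printoptions(precision=4,suppress=True)
a,b,c=onz("top",(322.4,241),.014),onz("top",(323.7,262),.014),onz("top",(362.1,243),.014)
print(a,b,c,"yaw",np.arctan2(*(a-b)[[1,0]]),"width",(a-c)[1])
print("foot sides z=.03", [onz("top",p,.03) for p in((325.5,230),(365,230))],"nose side")
E
```

```text
[0.5571 0.0507 0.014 ] [0.5138 0.0472 0.014 ] [ 0.5547 -0.0312  0.014 ] yaw 0.0809624029678791 width 0.08196654155865304
foot sides z=.03 [array([0.578, 0.045, 0.03 ]), array([ 0.5797, -0.0356,  0.03  ])] nose side
```

Emit:
jog_arm --pt "0.002 0 0.009 0 -0.002 0 0" --pt "0.001 0 0.009 0 -0.0015 0 0" --pt "0 0 0.007 -0.002 0 0 0" --pt "0 0 0 -0.003 0 0 0" --pt "0 0 0 0 0 0 0"

```text
time: 6.8
position: [0.4673, 0.0003, -0.018]
orientation: [-0.021, 1.0, -0.0, -0.001]
ft_force: [0.8, -0.1, -2.1]
grip_width: 0.0088
```

```bash
python3 go.py .477 .0005 -.018 1.615; cat >> edge.py <<'E'
lf=[(cross(r,315,345)[0],r) for r in range(240,262)  if len(cross(r,315,345))]
P=np.array([onz("top",p,.014) for p in lf]);k=np.polyfit(P[:,0],P[:,1],1);rr=np.mean([cross(r,352,375)[-1] for r in (240,242,244)]);c=onz("top",(rr,242),.014)
print("yaw",k[0],"mid y at x=.556",(np.polyval(k,.556)+c[1])/2,"width",np.polyval(k,.556)-c[1])
for col in(324.,325,326,327,328,329,360,361):
    m=S[225:250,int(col)];i=np.where((m[:-1]>60)&(m[1:]<=60))[0]
    print(int(col),[225+q+(60-m[q])/(m[q+1]-m[q]) for q in i])
E
python3 edge.py|tail -9
```

```text
t 6.8 pos [ 0.4673  0.0003 -0.018 ] F [ 0.8036 -0.1237 -2.0874] w 0.008792487955484896
turn [ 0.     -0.0012 -0.0016] shift [-0.0097 -0.0002 -0.    ] shift after turn [-0.0097 -0.0002 -0.    ]
yaw 0.14595536992538413 mid y at x=.556 0.004052854361787629 width 0.08243408380099083
324 []
325 []
326 [np.float64(235.88095238095238)]
327 [np.float64(235.10416666666666)]
328 [np.float64(234.5)]
329 []
360 []
361 [np.float64(233.53333333333333), np.float64(246.14285714285714)]
```

Emit:
jog_arm --pt "0 0 0 -0.002 0 0 0" --pt "0 0 0 -0.002 0 0 0" --pt "0 0 0 -0.002 0 0 0" --pt "0 0 0 -0.0015 0 0 0" --pt "0 0 0 0 0 0 0"

```text
time: 7.27
position: [0.4701, -0.0001, -0.0179]
orientation: [-0.022, 1.0, -0.001, -0.005]
ft_force: [-1.9, 0.8, 3.8]
grip_width: 0.009
```

```bash
python3 go.py .477 .0005 -.018 1.615;python3 edge.py
```

```text
t 7.2667 pos [ 0.4701 -0.0001 -0.0179] F [-1.9081  0.8385  3.7932] w 0.009022232416786754
turn [-0.002  -0.0107  0.0002] shift [-0.0069  0.0003  0.    ] shift after turn [-0.0069  0.0003  0.0001]
236 [325.4 365. ]
238 [325.5 365.3]
240 [325.6 364.8]
242 [325.6 361.2]
244 [325.7 360.4]
246 [325.7 355.9]
248 [325.7 351.1]
250 [325.7 346.6]
252 [325.8 341.3]
254 [325.9 336.7]
256 [327. 327.]
258 []
260 []
262 []
264 []
266 [325.  327.1]
yaw 0.06293001961985596 mid y at x=.556 0.006499654117303702 width 0.07557511168023079
324 []
325 []
326 []
327 []
328 []
329 []
360 []
361 []
```

Emit:
jog_arm --pt "0 -0.004 0 -0.003 0 0 0" --pt "0 -0.003 0 -0.003 0 0 0" --pt "0 -0.003 0 -0.003 0 0 0" --pt "0 0 0 -0.003 0 0 0" --pt "0 0 0 -0.003 0 0 0"

```text
time: 7.73
position: [0.4694, -0.0009, -0.0182]
orientation: [-0.026, 1.0, -0.004, -0.015]
ft_force: [-7.2, -0.3, 5.4]
grip_width: 0.0086
```

```bash
python3 go.py .477 .0005 -.018 1.615
```

```text
t 7.7333 pos [ 0.4694 -0.0009 -0.0182] F [-7.2109 -0.3354  5.403 ] w 0.008556223905866361
turn [-0.0073 -0.0294  0.0073] shift [-0.0076  0.001  -0.0004] shift after turn [-0.0076  0.0011 -0.0002]
```

Contact shows 7 N along -x and the tray has stopped moving. I'll check that it's square.

```bash
python3 - <<'E'
from h import *
t=manip.capture("top")[:,:,::-1];s=manip.capture("scene")[:,:,::-1]
f=lambda im,a,b:cv2.resize(im[b:b+60,a:a+60],(400,400),interpolation=cv2.INTER_CUBIC)
cv2.imwrite("pics/c8.png",np.hstack([f(t,315,205),f(s,310,260)]))
E
python3 edge.py
```

```text
236 [325.5 364.6]
238 [325.5 360.8]
240 [325.6 360.1]
242 [325.6 356.7]
244 [325.7 351.8]
246 [325.7 346.7]
248 [325.7 341.7]
250 [325.9 337.7]
252 []
254 []
256 []
258 []
260 [325. 325.]
262 [324.9 325.3]
264 [323.6 327.1]
266 [323.4 327.7]Traceback (most recent call last):
  File "edge.py", line 12, in <module>
    P=np.array([onz("top",p,.014) for p in lf]);k=np.polyfit(P[:,0],P[:,1],1);rr=np.mean([cross(r,352,375)[-1] for r in (240,242,244)]);c=onz("top",(rr,242),.014)
                                                                                          ~~~~~~~~~~~~~~~~^^^^
IndexError: list index out of range
```

View pics/c8.png

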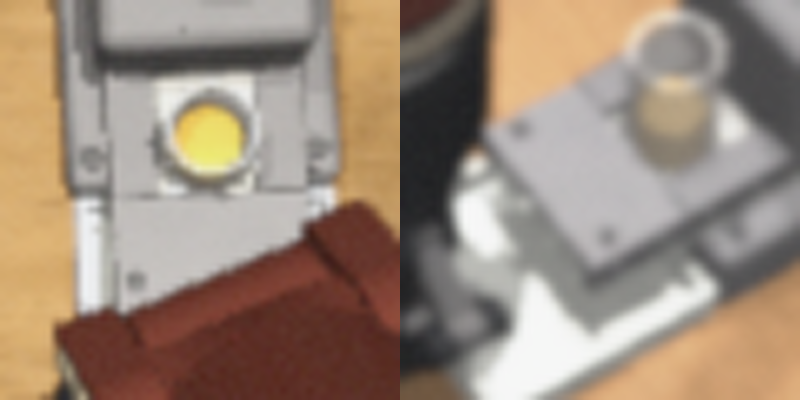

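The tray sits against the foot across its full width (crop row about 190) and is centred to within about 2 mm. I'll release, then push with closed fingers on the end of the handle so it seats flush.

Emit:
jog_arm --pt "0 0 0 0 0 0 0" --pt "0 0 0 0 0 0 0.3" --pt "0 0 0 0 0 0 0.5" --pt "0 0 0 0 0 0 0.5" --pt "0 0 0 0 0 0 0.5"

```text
time: 8.3
position: [0.4749, 0.0001, -0.0175]
orientation: [-0.025, 1.0, -0.003, -0.009]
ft_force: [-0.6, 0.7, -0.9]
grip_width: 0.0426
```

Emit:
jog_arm --pt "0 0 0 0 0 -0.01 0.5" --pt "0 -0.01 0 0 0 -0.015 0.5" --pt "0 -0.01 0 0 0 -0.018 0.5" --pt "0 -0.01 0 0.015 0 -0.01 0.5" --pt "0 0 0 0.02 0 0 0"

```text
time: 8.72
position: [0.4479, -0.0006, 0.0389]
orientation: [-0.024, 1.0, -0.002, 0.012]
ft_force: [0.1, 0.8, -0.6]
grip_width: 0.0319
```

```bash
python3 go.py .428 -.002 -.018 1.622; python3 edge.py
```

```text
t 8.7167 pos [ 0.4479 -0.0006  0.0389] F [ 0.0607  0.8196 -0.6296] w 0.031930944220888866
turn [-0.0038  0.0232 -0.0024] shift [ 0.0213 -0.0002  0.0564] shift after turn [ 0.02   -0.0003  0.0569]
236 [325.5 365. ]
238 [325.5 365.2]
240 [325.6 365.2]
242 [325.7 365.3]
244 [325.7 365.5]
246 [325.7 365.5]
248 [325.7 365.6]
250 [325.7 365.7]
252 [325.9 365.7]
254 [325.9 365.9]
256 [326.3 365.9]
258 [326.4 366.2]
260 [326.5 365.3]
262 [326.5 364.3]
264 [326.6 361.6]
266 [326.6 356.6]
yaw 0.06422379507989527 mid y at x=.556 0.0031833686642899484 width 0.0821600898462149
324 []
325 []
326 []
327 []
328 []
329 []
360 []
361 []
```

Emit:
jog_arm --pt "0 0.01 0 0.01 0 0 0" --pt "0 0.01 0 0.009 0 0 0" --pt "0 0.003 0 0.003 0 0.012 0" --pt "0 0 0 0 0 0.02 0" --pt "0 0 0 0 0 0.02 0"

```text
time: 9.18
position: [0.4219, -0.0032, -0.0106]
orientation: [-0.024, 1.0, -0.003, 0.001]
ft_force: [0.8, 0.1, 0.8]
grip_width: -0.0002
```

```bash
python3 go.py .428 -.002 -.018 1.622
```

```text
t 9.1833 pos [ 0.4219 -0.0032 -0.0106] F [0.7883 0.122  0.788 ] w -0.00016649586483926605
turn [-0.0052  0.0012 -0.0039] shift [-0.0062  0.001   0.0074] shift after turn [-0.0062  0.0009  0.0074]
```

Emit:
jog_arm --pt "0 0 0 -0.005 0.001 0 0" --pt "0 0 0 -0.005 0 0 0" --pt "0 0 0 -0.004 0 0 0" --pt "0 0 0 -0.004 0 0 0" --pt "0 0 0 -0.004 0 0 0"

```text
time: 9.6
position: [0.4379, -0.0027, -0.0126]
orientation: [-0.023, 1.0, -0.005, -0.009]
ft_force: [-9.4, -1.8, 1.6]
grip_width: 0.0001
```

Emit:
jog_arm --pt "0 0 0 -0.004 0 0 0" --pt "0 0 0 -0.005 0 0 0" --pt "0 0 0 -0.006 0 0 0" --pt "0 0 0 -0.006 0 0 0" --pt "0 0 0 -0.006 0 0 0"

```text
time: 10.02
position: [0.4354, -0.0034, -0.012]
orientation: [-0.024, 0.999, -0.009, -0.039]
ft_force: [-9.3, 0.9, 5.7]
grip_width: -0.0003
```

Seated: 9 N against the foot with no further motion. I'll retreat and go to the plunger with closed fingers.

Emit:
jog_arm --pt "0 0 0 0.006 0 0 0" --pt "0 0.02 0 0.006 0 -0.01 0" --pt "0 0.02 0 0 0 -0.035 0" --pt "0 0.02 0 0 0 -0.038 0" --pt "0 0.015 0 0 0 -0.038 0"

```text
time: 10.43
position: [0.4312, -0.0016, 0.1108]
orientation: [-0.024, 0.996, -0.009, -0.085]
ft_force: [0.6, -0.6, -0.4]
grip_width: -0.0
```

Emit:
jog_arm --pt "0 0 0 0 0 -0.035 0" --pt "0 0 0 0 0 -0.035 0" --pt "0 0 0 -0.015 0 -0.015 0" --pt "0 0 0 -0.035 0 0 0" --pt "0 0 0 -0.035 0 0 0"

```text
time: 10.85
position: [0.5364, 0.0041, 0.2023]
orientation: [-0.023, 0.997, -0.009, -0.069]
ft_force: [0.2, -0.5, 0.1]
grip_width: -0.0
```

```bash
python3 go.py .638 .009 .15 1.622; python3 edge.py|grep yaw
```

```text
t 10.85 pos [0.5364 0.0041 0.2023] F [ 0.1673 -0.5382  0.121 ] w -3.053591789800987e-05
turn [-0.0152 -0.1382 -0.0047] shift [-0.108   0.0009  0.0377] shift after turn [-0.1017 -0.0003  0.0523]Traceback (most recent call last):
  File "edge.py", line 12, in <module>
    P=np.array([onz("top",p,.014) for p in lf]);k=np.polyfit(P[:,0],P[:,1],1);rr=np.mean([cross(r,352,375)[-1] for r in (240,242,244)]);c=onz("top",(rr,242),.014)
                                                                                          ~~~~~~~~~~~~~~~~^^^^
IndexError: list index out of range
```

Emit:
jog_arm --pt "-0.004 -0.035 0 -0.025 0 0 0" --pt "-0.004 -0.035 0 -0.025 0 0 0" --pt "-0.004 -0.035 -0.004 -0.025 0 0 0" --pt "-0.003 -0.03 0 -0.02 0 0.005 0" --pt "0 0 0 -0.003 0 0.01 0"

```text
time: 11.32
position: [0.651, 0.009, 0.1838]
orientation: [-0.024, 1.0, 0.002, 0.014]
ft_force: [-0.7, 0.0, -0.0]
grip_width: -0.0005
```

```bash
python3 go.py .638 .009 .15 1.622
```

```text
t 11.3167 pos [0.651  0.009  0.1838] F [-0.6913  0.0266 -0.0111] w -0.0004938893103822403
turn [ 0.0035  0.0274 -0.0036] shift [0.0139 0.0005 0.0334] shift after turn [0.013  0.0007 0.0338]
```

Emit:
jog_arm --pt "0 0.012 0 0.006 0 0.008 0" --pt "0 0.012 0 0.006 0 0.012 0" --pt "0 0 0 0.002 0 0.014 0" --pt "0 0 0 0 0 0.008 0" --pt "0 0 0 0 0 0 0"

```text
time: 11.73
position: [0.63, 0.0075, 0.136]
orientation: [-0.024, 1.0, 0.001, -0.005]
ft_force: [-0.6, -0.6, 0.1]
grip_width: -0.0001
```

```bash
python3 go.py .638 .009 .12 1.622; python3 - <<'E'
from h import *
t=manip.capture("top")[:,:,::-1];s=manip.capture("scene")[:,:,::-1]
f=lambda im,a,b:cv2.resize(im[b:b+80,a:a+80],(400,400),interpolation=cv2.INTER_CUBIC)
cv2.imwrite("pics/c9.png",np.hstack([f(t,310,190),f(s,330,200)]))
E
```

```text
t 11.7333 pos [0.63   0.0075 0.136 ] F [-0.6081 -0.55    0.0696] w -9.434829095850737e-05
turn [ 0.003  -0.0092 -0.0038] shift [-0.0082  0.0011  0.0159] shift after turn [-0.008   0.0011  0.016 ]
```

View pics/c9.png

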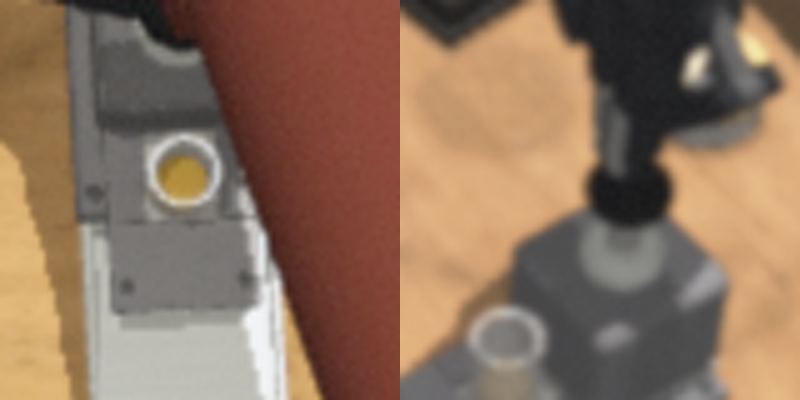

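The tray is still seated, and the closed fingers sit just above the head, about 8 mm short in x. I'll correct that and approach to contact.

Emit:
jog_arm --pt "0 -0.004 0 -0.004 0.001 0 0" --pt "0 -0.004 0 -0.003 0 0 0" --pt "0 0 0 -0.001 0 0.005 0" --pt "0 0 0 0 0 0.004 0" --pt "0 0 0 0 0 0.003 0"

```text
time: 12.25
position: [0.6431, 0.0099, 0.1288]
orientation: [-0.024, 1.0, 0.002, 0.005]
ft_force: [-1.5, 0.3, 1.0]
grip_width: 0.0001
```

```bash
python3 go.py .638 .009 .115 1.622
```

```text
t 12.25 pos [0.6431 0.0099 0.1288] F [-1.5285  0.2775  1.0165] w 0.00012768646820307826
turn [ 0.0035  0.011  -0.004 ] shift [ 0.0053 -0.0007  0.0138] shift after turn [ 0.0051 -0.0006  0.0138]
```

Emit:
jog_arm --pt "0 0.004 0 0.003 0 0 0" --pt "0 0.002 0 0.001 0 0.004 0" --pt "0 0 0 0 0 0.004 0" --pt "0 0 0 0 0 0.003 0" --pt "0 0 0 0 0 0 0"

```text
time: 12.67
position: [0.6379, 0.0096, 0.1155]
orientation: [-0.024, 1.0, 0.002, 0.001]
ft_force: [-0.6, 0.3, 1.2]
grip_width: 0.0004
```

```bash
python3 go.py .638 .009 .095 1.622
```

```text
t 12.6667 pos [0.6379 0.0096 0.1155] F [-0.57    0.3087  1.1648] w 0.0003550086571419359
turn [ 0.0034  0.0023 -0.0038] shift [ 0.     -0.0007  0.0205] shift after turn [-0.     -0.0007  0.0205]
```

Well positioned and about to touch. Now the single press, as a continuous stroke.

Emit:
jog_arm --pt "0 0 0 0 0 0.004 0" --pt "0 0 0 0 0 0.005 0" --pt "0 0 0 0 0 0.006 0" --pt "0 0 0 0 0 0.006 0" --pt "0 0 0 0 0 0.006 0"

```text
time: 13.08
position: [0.6387, 0.0096, 0.0943]
orientation: [-0.023, 1.0, 0.001, 0.003]
ft_force: [-9.1, -2.0, 46.3]
grip_width: 0.0003
```

At the stop: 21 mm of travel, with force well beyond the spring's 10.5 N. I'll hold more gently.

Emit:
jog_arm --pt "0 0 0 0 0 0.001 0" --pt "0 0 0 0 0 0.002 0" --pt "0 0 0 0 0 0.002 0" --pt "0 0 0 0 0 0.002 0" --pt "0 0 0 0 0 0.002 0"

```text
time: 13.5
position: [0.6387, 0.0095, 0.0954]
orientation: [-0.023, 1.0, -0.001, 0.004]
ft_force: [-3.3, -0.7, 10.2]
grip_width: -0.0004
```

Emit:
jog_arm --pt "0 0 0 0 0 0.003 0" --pt "0 0 0 0 0 0.003 0" --pt "0 0 0 0 0 0.003 0" --pt "0 0 0 0 0 0.003 0" --pt "0 0 0 0 0 0.003 0"

```text
time: 13.92
position: [0.6388, 0.0094, 0.0947]
orientation: [-0.022, 1.0, -0.003, 0.006]
ft_force: [-4.8, -0.9, 14.8]
grip_width: -0.0002
```

Held at the stop for about 0.8 s. Now I'll let it rise and move clear.

Emit:
jog_arm --pt "0 0 0 0 0 -0.006 0" --pt "0 0 0 0 0 -0.01 0" --pt "0 0 0 0 0 -0.015 0" --pt "0 0 0 0 0 -0.025 0" --pt "0 0 0 0 0 -0.035 0"

```text
time: 14.33
position: [0.6339, 0.0092, 0.1842]
orientation: [-0.022, 1.0, -0.003, 0.001]
ft_force: [0.8, -0.7, -0.1]
grip_width: -0.0002
```

Emit:
jog_arm --pt "0 0 0 0 0.01 -0.03 0" --pt "0 0 0 0 0.03 -0.02 0" --pt "0 0 0 0 0.04 0 0" --pt "0 0 0 0 0.04 0 0" --pt "0 0 0 0 0.04 0 0"

```text
time: 14.75
position: [0.6362, 0.1572, 0.2432]
orientation: [-0.008, 1.0, -0.008, 0.01]
ft_force: [1.1, 0.1, -0.3]
grip_width: 0.0003
```

Emit:
jog_arm --pt "0 0 0 0 0.04 0 0" --pt "0 0 0 0 0.04 0 0" --pt "0 0 0 0 0.03 0 0" --pt "0 0 0 0 0.01 0 0" --pt "0 0 0 0 0 0 0"

```text
time: 15.17
position: [0.6292, 0.2961, 0.24]
orientation: [-0.016, 1.0, -0.003, 0.009]
ft_force: [-0.4, -1.5, 0.5]
grip_width: 0.0001
```

```bash
python3 go.py .638 .009 .095 1.622; python3 - <<'E'
from h import *
t=manip.capture("top")[:,:,::-1];s=manip.capture("scene")[:,:,::-1];o=cv2.imread("pics/scene0.png");to=cv2.imread("pics/top0.png")
f=lambda im,a,b,w=70:cv2.resize(im[b:b+w,a:a+w],(300,300),interpolation=cv2.INTER_CUBIC)
g=lambda im:np.clip(im*1.0,0,255).astype(np.uint8)
cv2.imwrite("pics/c10.png",np.vstack([np.hstack([f(t,310,180,85),f(s,310,230,80)]),np.hstack([f(to,310,180,85),f(o,310,230,80)])]))
# bystanders unchanged?
for n,a,b,box in(("spool top",t,to,(215,185,245,220)),("shears top",t,to,(400,185,470,225)),("shears scene",s,o,(395,320,465,375)),("spool scene",s,o,(300,190,330,220))):
    x0,y0,x1,y1=box;print(n,np.abs(a[y0:y1,x0:x1].astype(int)-b[y0:y1,x0:x1]).mean())
E
```

```text
t 15.1667 pos [0.6292 0.2961 0.24  ] F [-0.4328 -1.5252  0.4746] w 0.00013026749931029048
turn [-0.0073  0.0185 -0.0201] shift [ 0.0028 -0.2862  0.147 ] shift after turn [ 0.0059 -0.2871  0.145 ]
spool top 15.605714285714285
shears top 13.80297619047619
shears scene 6.523982683982684
spool scene 17.693703703703704
```

View pics/c10.png

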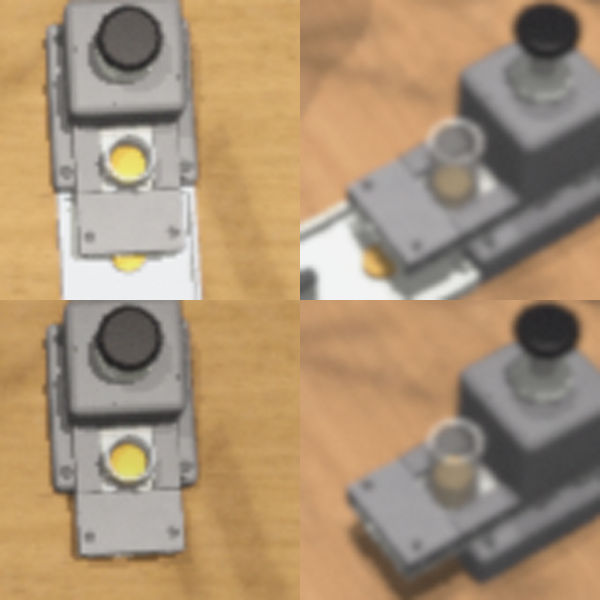

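The last picture shows one brass slug in the tray at (128,258), the stack in the tube one slug lower, the plunger up, and the tray flush against the foot. I'll hand in.

```bash
python3 edge.py|grep yaw; python3 -c "
from station import manip
print(manip.sign_off())"
```

```text
yaw 0.07652545522558803 mid y at x=.556 0.002919569493726463 width 0.08224459537695311
the job is handed in; nothing more can be done
None
```

I slid the tray by its handle under the nose and pushed it against the dispenser's foot. I then pressed the plunger once to its stop, held it about 0.8 s and let it rise. The job was handed in at about 15 s.

**Last checks that agreed:**
- The last picture shows one slug in the tray, the stack in the tube lower by about one slug, the plunger back up and the arm clear.
- The tray stopped against the foot at about 9 N. The press travelled about 21 mm.

**What disagreed or stayed unsure:**
- **Tool frame:** the reported TCP lay about 28 mm beyond the real fingertips. The first grasp closed above the handle, so I went lower and it gripped.
- **Tray squareness:** the tray's yaw last measured 0.077 rad, after 0.064 before the final push. The foot measured about 0.05, so the tray could be up to about 0.025 rad out of square. It sits about 1–2 mm off centre. All of this is near the pixel noise.
- **Press force:** the wrist force reached 46 N for a moment at the stop, through the closed fingertips. That is below the 120 N wrist limit, but above 40 N if the fingers count as the gripper's body. I eased to 10–15 N for the hold; at 10 N the tool sat about 1 mm above its lowest point.
- **Spool and shears:** the picture differences there were not zero (7–18 grey levels), which I put down to arm shadow and noise. I did not measure their positions again. The arm never touched them as far as the forces show.

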